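# Sweep used culture dishes through the reader gate

### The arm

A 6-joint arm with a two-finger parallel gripper is mounted at the origin on the work surface. World frame = base frame: x ahead of the robot, y to its left, z up, the work surface at z = 0. Lengths are in m, angles in rad, forces in N, time in s.
With the tool pointing down it reaches from about 0.3 to 0.75 m from the base axis. Payload 8.5 kg.
Tool frame: the origin (TCP) lies midway between the tips of the shut fingers; the grasp point (between the pads) lies 19 mm behind it (ctrl.tcp_to_grasp is the distance from the TCP to the grasp point, in m); z points along the fingers, y is the line along which they close (so a half turn about z gives the same grasp; the last joint's range is limited). The gripper opens to 85 mm and grips with 20 to 120 N. Pads are 22 mm wide; open, the fingers measure 114 mm over their backs; the gripper's body (76 mm by 85 mm) begins 54 mm behind the grasp point. The pads swing forward as they close: fully open they stand 13 mm farther back than shut.
Start: joints at [0.959, 0.381, 1.297, -0, 1.464, -0.215], TCP at [0.213, 0.507, 0.231] pointing down, gripper open.
Joint ranges: [-3.11, 3.11], [-0.89, 2.33], [0.22, 2.48], [-1.42, 4.56], [0.17, 2.85], [-2.88, 2.88]. Speed limits (rad/s): [2.39, 2.39, 3.14, 3.14, 3.14, 3.14].

### API

Orientations are given as [roll, pitch, yaw] about the fixed x, y, z axes, in that order (R = Rz(yaw) Ry(pitch) Rx(roll)).
In Python, from workcell import ctrl, cams gives the robot as it stands. The module is installed in compiled form; this text tells all that it offers. Calls block until the motion is done:
- ctrl.reach(position, orientation): joint-space move of the TCP to a pose.
- ctrl.line_to(position, rotation=None, feed=0.15): straight line of the TCP; rotation=None keeps the orientation; feed is the mean speed in m/s.
- ctrl.move_j(angles): joint-space move.
- ctrl.move_gripper(opening, effort=None): finger opening in m; effort is the grip in N (None keeps the last); returns when the fingers have stopped.
- ctrl.sleep(seconds).
- ctrl.solve_ik(position, orientation): joint angles nearest the present ones, or None.
- cams.snapshot(name): name is "scene" or "top" or "wrist"; returns a dict with "pixels" (420x560x3 uint8, blue, green, red), "fovy" (degrees; the focal length in pixels is half the picture's height over the tangent of half this angle, whatever the lens; pixels are square), "cx", "cy" (the principal point, pixels), "distortion" ([k1, k2, p1, p2, k3] as OpenCV has them; the pictures are not rectified), "world_to_cam" (4x4, takes a point from world to camera coordinates); the wrist camera has in their place "hand_eye" (4x4, takes a point from camera to tool coordinates, whose origin is the TCP and whose axes are the flange's). Camera axes: x right, y down, z forward; pixel columns grow to the right and rows downward; lengths in m; the calibration is good to about 2 mm. A picture is of the moment at which its call begins: read the wrist's pose just before it. There is no depth.
A pose or a line that the arm cannot do raises ctrl.PlanningError and nothing moves.
- ctrl.job_done(): hands the job in; it is judged then, once.
Trained networks look in the newest picture that a camera, given by its name, has taken for a name from the list of things; names that differ only in an ending like _2 or _b are one class to them, and where a whole thing is asked for, a point or a joint stands for the part that bears it (a point fixed in the world has none). Each returns a list of dicts, best first, with "conf" (0 to 1); they miss things now and then, are a little off and sometimes report something else, mostly with a low value. They report only what shows in the picture. A call takes as long as a camera call.
- cams.spot_in(name, camera): "bbox" ([left, top, width, height] in pixels, round what is visible of it).
- cams.regions_of(name, camera): "region" (420x560 bool, what is visible of it) and "bbox" ([left, top, width, height] in pixels, round what is visible of it).
Readings, each from a call of its own:
- ctrl.read_clock(): time.
- ctrl.read_joints(): joint angles.
- ctrl.read_joint_velocities(): joint speeds.
- ctrl.read_joint_efforts(): joint torques, N m.
- ctrl.read_ee_pos(): TCP position.
- ctrl.read_ee_rot(): TCP orientation.
- ctrl.read_wrist_force(): force on the tool from outside, world axes, zero at the start.
- ctrl.read_wrist_torque(): the same for the moment, N m.
- ctrl.read_opening(): finger opening in m.
- ctrl.read_finger_force(): force on a finger pad.
Only numpy, scipy, OpenCV 4.12 (cv2) and the standard library are available. Lean on these libraries where they do the work, as an engineer would, in place of code of your own. Each camera call takes 0.05 s, during which the arm holds its last target. There are 200 camera calls.

### The job

Clear the three used dishes (pink) from the discard station: with the fingertips, slide each one along the steel deck and through the reader gate, one dish at a time, so that it drops through the slot into the bin. Their lids are loose, so never lift a dish off the deck. Leave the blue-lidded dish, the tally counter on the hood and the other things on the bench where they are.

Things in the scene. Friction and masses are not known exactly. Their poses are not given: they have to be found in the camera images.
- station: Dish discard station, fixed on the bench in a different place and yaw each time; 280 x 345 mm. Origin: on the bench, under the deck. Its y axis points along the deck through the gate to the slot; x to the right of that (away from the robot at zero yaw); z up. Its level steel deck is 90 mm above the bench and runs from y = -180 mm (an open edge, no fence) to y = 60 mm, where the slot begins
- deck (a point): Middle of the deck at its surface: station frame (0, -60, 90) mm, same axes. Fences 12 mm high and 6 mm thick stand at x = +-137 mm from y = -180 to -50 mm; from there two straight guides, 12 mm high and 6 mm thick, run inwards to the gate
- bin (a point): Middle of the bin's yellow floor, 84 mm below the deck: station frame (0, 112, 6) mm, same axes. The bin has clear walls and lies under the steel hood, which is level with the deck and 280 mm in x, y = 60 to 165 mm
- gate (a point): Middle of the reader gate at deck level: station frame (0, 51, 90) mm. The gate is the gap, 46 mm wide in x, between two white reader blocks, each 44 mm wide, 18 mm long (y = 42 to 60 mm) and 28 mm high, with a green lamp on top; it is open above. Same axes as the station
- slot (a point): Middle of the drop slot at deck level: station frame (0, 87, 90) mm. The slot is 60 mm in x and runs from y = 60 mm (the far end of the gate) to 114 mm; a dish topples in by itself once its middle is past y = 60 mm. Same axes as the station
- used_a: Used culture dish, pale rim and pink middle seen from above, 38 mm across, 12 mm high, about 14 g; a plain upright cylinder outside. Origin: centre of its underside
- used_b: Used culture dish, as used_a, 38 mm across, 12 mm high, about 14 g; a plain upright cylinder outside. Origin: centre of its underside
- used_c: Used culture dish, as used_a, 38 mm across, 12 mm high, about 14 g; a plain upright cylinder outside. Origin: centre of its underside
- kept: Dish that stays: dark blue lid with a light blue middle, 38 mm across, 12 mm high, about 14 g; a plain upright cylinder outside. Origin: centre of its underside. It stands on the deck among the used ones, and any of the four may be in any of the four places there
- tally: Steel hand tally counter, 42 mm across, 27 mm high, standing on the hood to the +x side of the slot. Origin: centre of its underside
- ethanol: White bottle with blue cap, 68 mm across, 190 mm high, on the bench at the robot's right. Origin: centre of its underside
- tipbox: Box of pipette tips with blue lid, 126 x 86 x 62 mm, on the bench at the left. Origin: centre of its underside
- beaker: Glass beaker, 72 mm across, 85 mm high, on the bench at the right. Origin: centre of its underside
- pipette: White pipette lying on the bench at the left, 270 mm long, 22 mm high. Origin: on its underside, middle of its grip

How it is judged:
By the outcome, as a careful person would: the job done as asked, in the order asked, and still so for the second after the job is handed in, with the robot touching nothing.
It also fails if it takes over 70 s, if anything falls off the work surface, if the arm or the gripper's body presses on something with over 40 N, if the wrist force passes 120 N, or if a joint passes its speed limit or range.

## Working session

There is one attempt and no reset: what is moved stays moved. The work goes in short steps, each a Python script; the robot and the scene stay as the last script left them, time stands still between calls to the robot, and variables do not carry over. Pictures are saved under pics/ and viewed, at most 10 in all, crops included, and the job is handed in when it is done.

```bash
mkdir -p pics
cat > h.py <<'E'
import numpy as np, cv2
from workcell import ctrl, cams
def K(s):
    h,w=s["pixels"].shape[:2]; f=h/2/np.tan(np.radians(s["fovy"])/2)
    return np.array([[f,0,s["cx"]],[0,f,s["cy"]],[0,0,1.]])
def ray_z(s,px,z):
    """pixels -> world points at height z (fixed cameras)"""
    px=np.asarray(px,float).reshape(-1,1,2)
    n=cv2.undistortPoints(px,K(s),np.array(s["distortion"],float)).reshape(-1,2)
    T=np.linalg.inv(np.array(s["world_to_cam"])); d=np.c_[n,np.ones(len(n))]@T[:3,:3].T; o=T[:3,3]
    return o+d*((z-o[2])/d[:,2])[:,None]
def proj(s,P):
    T=np.array(s["world_to_cam"]); r=cv2.Rodrigues(T[:3,:3])[0]
    return cv2.projectPoints(np.asarray(P,float).reshape(-1,1,3),r,T[:3,3],K(s),np.array(s["distortion"],float))[0].reshape(-1,2)
E
python3 - <<'E'
from h import *
for c in("top","scene"):
    s=cams.snapshot(c); cv2.imwrite(f"pics/{c}0.png",s["pixels"]); print(c,s["fovy"],np.linalg.inv(np.array(s["world_to_cam"]))[:3,3])
    for n in("used_a","kept","tally","station","gate","slot"):
        try:
            for d in cams.spot_in(n,c):
                b=d["bbox"]; ct=[b[0]+b[2]/2,b[1]+b[3]/2]
                print(n,round(d["conf"],2),np.round(b,0),ray_z(s,[ct],.102)[0].round(3))
        except Exception as e: print(n,e)
print(ctrl.read_clock(),ctrl.read_ee_rot(),ctrl.read_opening())
E
```

```text
top 52.86138323522016 [3.75069402e-01 2.79779517e-04 1.54883096e+00]
used_a 0.61 [271. 223.  12.   9.] [0.481 0.    0.102]
used_a 0.53 [273. 175.   9.  10.] [0.645 0.002 0.102]
station 0.72 [207. 165. 106.  87.] [0.546 0.06  0.102]
gate 0.66 [206. 165. 109.  86.] [0.548 0.059 0.102]
slot 0.66 [206. 165. 110.  87.] [0.545 0.057 0.102]
scene 56.93972853566373 [ 1.01085212 -0.55704573  0.92235428]
used_a 0.53 [256. 198.  15.   9.] [ 0.538 -0.028  0.102]
used_a 0.5 [294. 210.  13.   8.] [0.645 0.005 0.102]
kept 0.57 [276. 203.   9.  11.] [ 0.589 -0.015  0.102]
tally 0.44 [329. 173.  12.  12.] [0.64  0.176 0.102]
station 0.83 [218. 138. 145. 126.] [0.592 0.024 0.102]
gate 0.94 [218. 138. 145. 125.] [0.591 0.025 0.102]
slot 0.84 [218. 142. 146. 125.] [0.601 0.018 0.102]
0.7 [3.14158321e+00 6.47050650e-07 2.74479920e+00] 0.08557678319624624
```

View pics/top0.png

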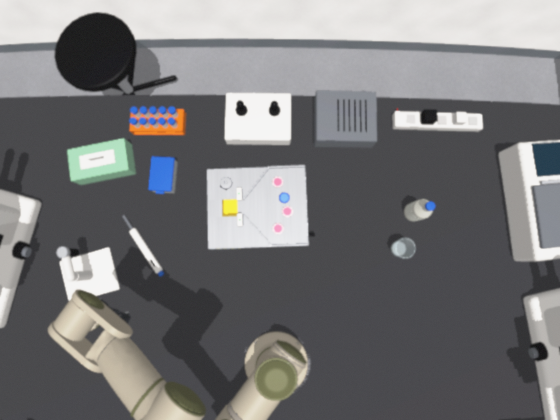

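View pics/scene0.png

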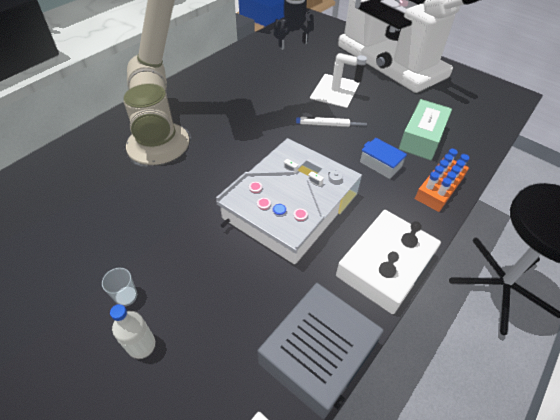

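```bash
cat >> h.py <<'E'
def wsnap(name=None):
    from scipy.spatial.transform import Rotation as R
    p=np.array(ctrl.read_ee_pos()); r=R.from_euler("xyz",ctrl.read_ee_rot()).as_matrix()
    s=cams.snapshot("wrist"); T=np.eye(4); T[:3,:3]=r; T[:3,3]=p
    s["world_to_cam"]=np.linalg.inv(T@np.array(s["hand_eye"]))
    if name: cv2.imwrite(f"pics/{name}.png",s["pixels"])
    return s
E
python3 - <<'E'
from h import *
P=np.pi
for y in (P/2,-P/2,P,0):
    print(y,ctrl.solve_ik([.545,.0,.35],[P,0,y]),ctrl.solve_ik([.545,.1,.1],[P,0,y]))
ctrl.move_gripper(0.01)
ctrl.reach([.52,.03,.37],[P,0,P/2])
s=wsnap("w1"); print(np.array(s["hand_eye"]).round(3).tolist(),s["fovy"],ctrl.read_clock(),ctrl.read_opening())
for n in("used_a","kept","tally","gate","slot"):
    for d in cams.spot_in(n,"wrist"):
        b=d["bbox"]; ct=[b[0]+b[2]/2,b[1]+b[3]/2]
        print(n,round(d["conf"],2),np.round(b,0),ray_z(s,[ct],.102)[0].round(4))
E
```

```text
1.5707963267948966 [-0.21730248  0.318214    1.05665043  0.          1.76672823 -0.21730248] [-3.22108402e-02  5.16690250e-01  1.48310865e+00 -4.44089210e-16
  1.14179375e+00 -3.22108402e-02]
-1.5707963267948966 None None
3.141592653589793 [-0.21730248  0.318214    1.05665043  0.          1.76672823 -1.78809881] [-0.03221084  0.51669025  1.48310865  0.          1.14179375 -1.60300717]
0 [-2.17302481e-01  3.18213996e-01  1.05665043e+00 -4.44089210e-16
  1.76672823e+00  1.35349385e+00] [-3.22108402e-02  5.16690250e-01  1.48310865e+00 -4.44089210e-16
  1.14179375e+00  1.53858549e+00]
[[0.002, -0.953, -0.302, 0.077], [1.0, 0.002, 0.001, 0.0], [-0.0, -0.302, 0.953, -0.142], [0.0, 0.0, 0.0, 1.0]] 67.23453885611389 3.55 0.009959393996173316
used_a 0.95 [357. 173.  30.  31.] [0.6412 0.0044 0.102 ]
used_a 0.84 [238. 177.  27.  28.] [0.4806 0.0008 0.102 ]
used_a 0.76 [280. 200.  30.  24.] [ 0.5395 -0.0282  0.102 ]
used_a 0.47 [318. 193.  22.  25.] [ 0.5854 -0.0195  0.102 ]
kept 0.85 [316. 193.  25.  26.] [ 0.5843 -0.0192  0.102 ]
tally 0.63 [360.  17.  41.  43.] [0.6351 0.1843 0.102 ]
tally 0.16 [239. 177.  26.  24.] [0.4807 0.0035 0.102 ]
gate 0.84 [185.   0. 239. 260.] [0.5497 0.0804 0.102 ]
slot 0.81 [184.   1. 243. 262.] [0.5498 0.0789 0.102 ]
slot 0.25 [281. 203.  32.  22.] [ 0.5415 -0.0313  0.102 ]
```

View pics/w1.png

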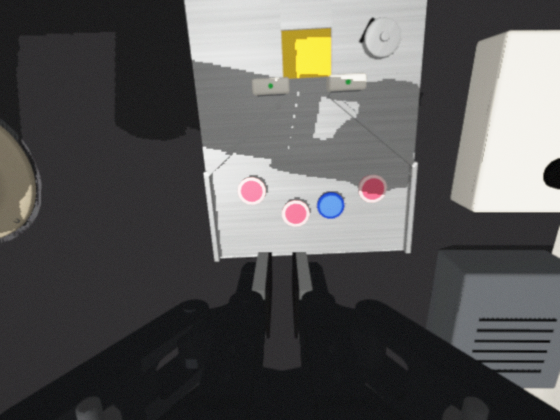

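The wrist picture shows used dishes at (251,190), (296,213) and (373,188), with the kept one at (330,205). The lamps are at (270,86) and (348,82), the yellow slot at about (307,53), and the deck's open edge runs from (218,261) to (410,252).

```bash
cat >> h.py <<'E'
def dishes(s):
    """pink / blue middles on the deck -> world xy (z=.102), by colour"""
    hsv=cv2.cvtColor(s["pixels"],cv2.COLOR_BGR2HSV); out={}
    for n,lo,hi in(("used",(160,90,60),(179,255,255)),("kept",(100,90,60),(120,255,255))):
        m=cv2.inRange(hsv,lo,hi); k,_,st,c=cv2.connectedComponentsWithStats(m)
        out[n]=[(int(st[i,4]),ray_z(s,[c[i]],.102)[0][:2].round(4)) for i in range(1,k) if st[i,4]>60]
    return out
E
python3 - <<'E'
from h import *
s=wsnap(); print(dishes(s))
hsv=cv2.cvtColor(s["pixels"],cv2.COLOR_BGR2HSV)
m=cv2.inRange(hsv,(50,120,40),(80,255,255))
k,_,st,c=cv2.connectedComponentsWithStats(m)
print([(st[i,4],c[i].round(1),ray_z(s,[c[i]],.118)[0].round(4)) for i in range(1,k)])
print(ray_z(s,[[218,261],[410,252],[187,0],[427,0]],.09).round(4))
# slot opening front edge and sides
print(ray_z(s,[[283,77],[331,76],[282,29],[330,26]],.09).round(4))
cv2.imwrite("pics/w1c.png",cv2.resize(s["pixels"][60:265,180:440],None,fx=3,fy=2.9,interpolation=cv2.INTER_CUBIC)[:600,:800])
E
```

```text
{'used': [(362, array([0.6421, 0.0054])), (313, array([0.4799, 0.0013])), (306, array([ 0.5395, -0.0302]))], 'kept': [(583, array([ 0.5866, -0.0179]))]}
[(np.int32(14), array([347.5,  81. ]), array([0.5968, 0.1367, 0.118 ])), (np.int32(11), array([270.,  85.]), array([0.5068, 0.1322, 0.118 ]))]
[[ 0.4267 -0.1096  0.09  ]
 [ 0.709  -0.0942  0.09  ]
 [ 0.4107  0.2252  0.09  ]
 [ 0.6881  0.2256  0.09  ]]
[[0.522  0.1433 0.09  ]
 [0.5814 0.1445 0.09  ]
 [0.5206 0.1959 0.09  ]
 [0.5774 0.1992 0.09  ]]
```

View pics/w1c.png

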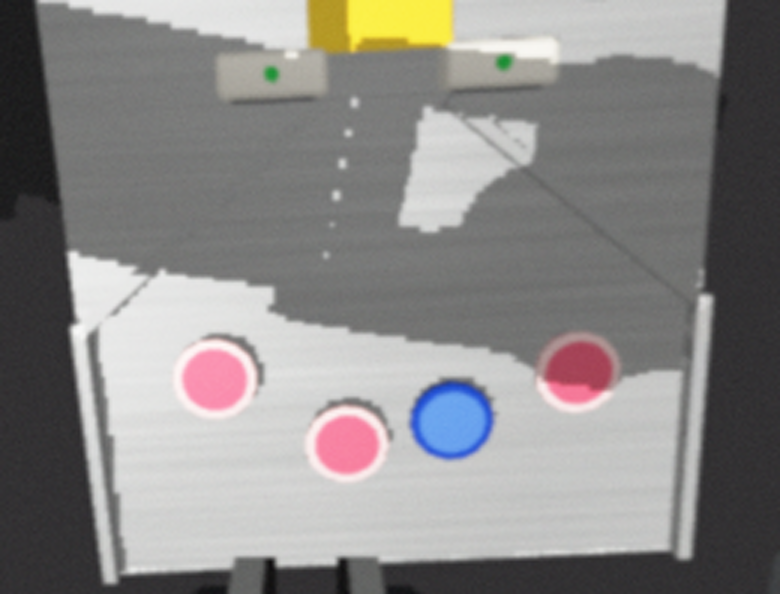

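```bash
cat >> h.py <<'E'
YAW=0.054; G=np.array([.5518,.1345]); RS=np.array([[np.cos(YAW),-np.sin(YAW)],[np.sin(YAW),np.cos(YAW)]])
O=G-RS@[0,.051]
W=lambda p:O+RS@np.asarray(p,float)          # station -> world (xy)
St=lambda p:RS.T@(np.asarray(p,float)-O)     # world -> station
REACH=.0287; ZP=.094; ZU=.15
def push(d,t,gap=.005,feed=.07,extra=0.):
    """push dish at station xy d until its middle is at t (station)"""
    d,t=np.asarray(d,float),np.asarray(t,float); u=(t-d)/np.linalg.norm(t-d)
    yaw=np.arctan2(u[1],u[0])+YAW; rot=[np.pi,0,yaw]
    a=W(d-u*(REACH+gap)); b=W(t-u*(REACH-extra)); c=W(t-u*(REACH+.012))
    ctrl.reach([*a,ZU],rot); ctrl.line_to([*a,ZP],feed=.1)
    print("down F",np.round(ctrl.read_wrist_force(),1))
    ctrl.line_to([*b,ZP],feed=feed); print("push F",np.round(ctrl.read_wrist_force(),1))
    ctrl.line_to([*c,ZP],feed=.1); ctrl.line_to([*c,ZU],feed=.15)
def look(name=None):
    s=wsnap(name); o=dishes(s)
    for n in o: print(n,[(a,(St(p)*1e3).round(1)) for a,p in o[n]])
    print("t",ctrl.read_clock()); return o
E
python3 - <<'E'
from h import *
for p in([.5395,-.0302],[.5866,-.0179],[.6421,.0054],[.4799,.0013]): print((St(p)*1e3).round(1))
ctrl.move_gripper(.012)
push(St([.5395,-.0302]),[0,.01]); look("w2")
E
```

```text
[ -21.2 -112.8]
[  26.5 -103.1]
[ 83.2 -82.8]
[-79.  -78.1]
down F [-0.7  0.2 -0.4]
push F [ 0.2 -0.5 -0. ]
used [(1875, array([ 0.7, 10.5])), (107, array([ 72.3, -64.4])), (1322, array([ 83. , -83.1])), (95, array([-66.9, -60. ])), (247, array([-76.5, -68.8]))]
kept [(266, array([ 30.9, -88.1]))]
t 8.5667
```

View pics/w2.png

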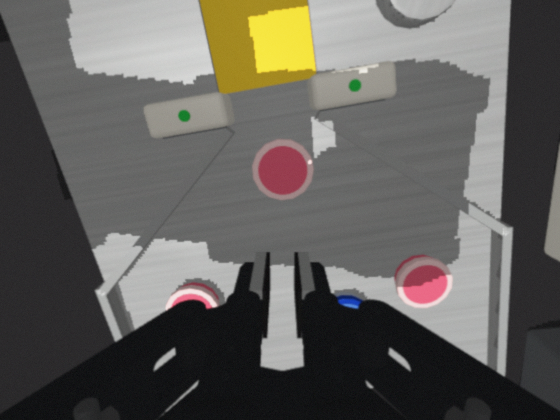

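The used dish is now at (282,168), centred before the gate. The blocks' lamps are at (184,116) and (355,85), and the kept dish is untouched behind. I'll check the gate centre from here and finish the push.

Run:
```python
from h import *
s=wsnap(); print((np.array([St(p[:2]) for p in ray_z(s,[[184,116],[355,85]],.118)])*1e3).round(1))
push([.0005,.010],[0,.071]); look("w3")
```

```text
[[-45.3  50.5]
 [ 44.9  50.6]]
down F [-0.1  0.3 -0.1]
push F [-0.2  0.5  0.8]
used [(1319, array([  0.3, 101.7])), (206, array([-85.5, -71. ])), (61, array([ 91.6, -73.8]))]
kept []
t 11.5417
```

View pics/w3.png

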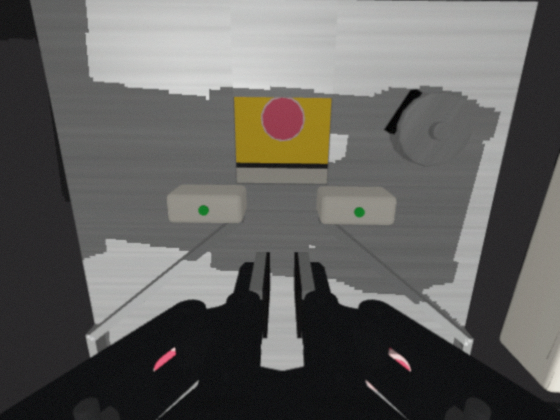

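The first dish lies in the bin at (282,118), with the blocks and tally in place. Next are the other two, each checked at the staging point.

Run:
```python
from h import *
def near(o):
    c=[St(p) for a,p in o["used"] if a>900]
    c=[p for p in c if abs(p[0])<.03 and abs(p[1]-.01)<.025]
    assert len(c)==1,c
    return c[0]
push([.0831,-.083],[0,.010],gap=.004)
p=near(look("w4")); push(p,[0,.071]); look("w5")
```

```text
down F [0.4 0.2 0.8]
push F [-0.1 -0.4 -0. ]
used [(1515, array([-7.7, 79.6])), (1878, array([ 0.2, 10.4])), (85, array([-70.6, -58.6])), (1762, array([-79.3, -78. ]))]
kept [(565, array([ 19.5, -91.5]))]
t 15.9667
down F [-0.6 -0.2  0.3]
push F [-0.4  0.5  0.3]
used [(902, array([  0.4, 105.3])), (1138, array([ 0.6, 86.4])), (198, array([-86.1, -70.5]))]
kept []
t 19.3167
```

View pics/w5.png

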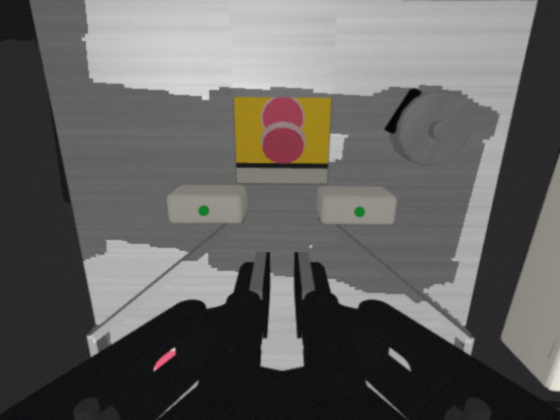

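Two dishes are in the bin, at (283,113) and (283,144). Now the last one, then back off and look over everything.

Run:
```python
from h import *
push([-.0792,-.078],[0,.010],gap=.004)
o=look("w6")
c=[St(p) for a,p in o["used"] if a>900]; c=[p for p in c if abs(p[0])<.03 and abs(p[1]-.01)<.025]; assert len(c)==1
push(c[0],[0,.071])
ctrl.reach([.52,.03,.37],[np.pi,0,np.pi/2]); ctrl.sleep(.3); look("w7")
```

```text
down F [0.9 0.3 0.3]
push F [0.3 0.9 0.1]
used [(866, array([ 8.5, 84.2])), (1311, array([ 7.7, 67.4])), (1868, array([ 1. , 10.3]))]
kept [(2351, array([  27.2, -102.2]))]
t 23.475
down F [ 0.3  0.1 -0.1]
push F [-0.3  0.1 -0.5]
used [(526, array([-4.7, 85.4])), (169, array([-4.1, 66.3]))]
kept [(587, array([  26.7, -103.3]))]
t 28.1
```

View pics/w7.png

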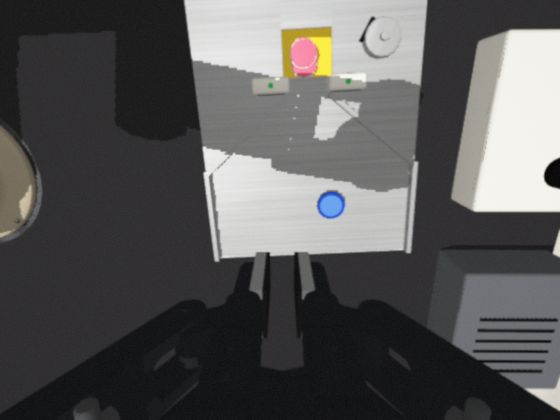

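The deck is clear apart from the kept dish at (330,205), which hasn't moved, and the pink shows in the slot at (304,50). I'll look straight down the slot to be sure the third lies in the bin.

Run:
```python
from h import *
ctrl.reach([*W([0,.04]),.22],[np.pi,0,np.pi/2+YAW]); s=wsnap()
c=proj(s,[[*W([0,.087]),.05]])[0].astype(int); print(c)
x,y=max(c[0]-130,0),max(c[1]-100,0)
cv2.imwrite("pics/w8.png",cv2.resize(s["pixels"][y:y+200,x:x+260],None,fx=3,fy=3,interpolation=cv2.INTER_CUBIC))
```

```text
[280 139]
```

View pics/w8.png

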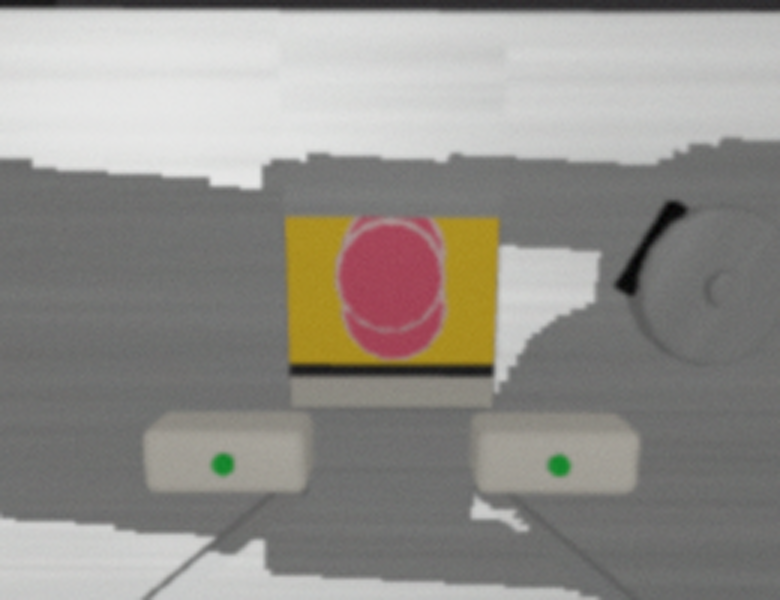

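All three are in the bin: two on the floor and the third lying flat across them at about (390,275) in the crop, well below the deck. Lamps and tally are unmoved, so I'm handing the job in.

```bash
python3 -c "
from h import *
print(ctrl.job_done(), ctrl.read_clock())"
```

```text
the job is handed in; nothing more can be done
the job is handed in; nothing more can be done
```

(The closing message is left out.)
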